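# Shut the dripping sink tap and park its spout over the pan

### The arm

A 7-joint arm with a two-finger parallel gripper is mounted at the origin on the work surface. World frame = base frame: x ahead of the robot, y to its left, z up, the work surface at z = 0. Lengths are in m, angles in rad, forces in N, time in s.
With the tool pointing down it reaches from about 0.425 to 0.875 m from the base axis. Payload 4.7 kg.
Tool frame: the origin (TCP) lies at the very end of the fingers, on their centre line; the grasp point (between the pads) lies 19 mm behind it; z points along the fingers, y is the line along which they close (so a half turn about z gives the same grasp; the last joint's range is limited). The gripper opens to 87 mm and grips with 3 to 60 N. Pads are 19 mm wide; open, the fingers measure 117 mm over their backs; the gripper's body (75 mm by 190 mm) begins 51 mm behind the grasp point.
Start: joints at [-1.295, 0.321, -0.07, 1.45, 0.023, 1.371, -0.057], TCP at [0.168, 0.628, 0.223] pointing down, gripper open.
Joint ranges: [-2.86, 2.86], [-0.3, 2.09], [-1.38, 1.24], [0.06, 2.45], [-1.56, 4.7], [0.09, 2.05], [-2.69, 2.69]. Speed limits (rad/s): [2.57, 2.57, 3.14, 3.14, 3.14, 3.14, 3.14].

### API

Orientations are given as a rotation vector (axis times angle).
In Python, from bench import ctrl gives the robot as it stands.
- The arm moves only by the tool jog_arm, never from a script. Its argument "commands" is a list of rows, each a list of 7 numbers: the opening, from 0 (shut) to 1 (fully open), then the shift along the world's x, y, z scaled (see below), then the turn, a rotation vector about the world's x, y, z scaled (see below). A call has exactly 5 rows; each row is the pose to reach, as a shift and turn from the pose commanded when the call began; what a row does not reach only later rows make up. The controller multiplies each number of a shift by 0.5 m and each number of a turn by 30 degrees. A row lasts 1/12 s, in which the tool goes at most 41.7 mm and 7.16 degrees, less where a joint would pass 70% of its speed; a pose out of reach is approached as far as the arm can. A call with a number of a shift or a turn outside -1 to 1 is refused whole. A call with a gripper value outside its range is refused whole. The fingers move at their own pace and stop on an object; "grip_force" is the grip in N (left out, the last holds). Time passes only in rows, so rows that repeat a pose let the fingers close, or fill a call up. It gives the time, the measured TCP pose, the force, the opening and the grip force at its end, in the units of the state.
- ctrl.get_state(): the state, without advancing time (a new reading comes with each control period).
- ctrl.get_image(name): name is "scene" or "top"; returns a dict with "frame" (400x640x3 uint8, red, green, blue), "vfov" (degrees; the focal length in pixels is half the picture's height over the tangent of half this angle, whatever the lens; pixels are square), "cx", "cy" (the principal point, pixels), "camera_from_world" (4x4, takes a point from world to camera coordinates). Camera axes: x right, y down, z forward; pixel columns grow to the right and rows downward; lengths in m; the calibration is good to about 2 mm. A picture is of the moment at which its call begins. There is no depth.
- ctrl.close_job(): hands the job in; it is judged then, once.
The state is a dict: "time": time; "joint_positions": joint angles; "qd": joint speeds; "joint_torque": joint torques, N m; "position": TCP position; "tool_rot": TCP orientation; "ft_force": force on the tool from outside, world axes, zero at the start; "torque": the same for the moment, N m; "grip_width": opening from 0.0 (shut) to 1.0 (fully open); "grip_force": force on a finger pad.
Only numpy, scipy, OpenCV 4.12 (cv2) and the standard library are available. Lean on these libraries where they do the work, as an engineer would, in place of code of your own. Each camera call takes 0.05 s, during which the arm holds its last target. There are 200 camera calls.

### The job

The kitchen tap was left open and drips. With one fingertip, gently push the red lever round until it is fully closed (pointing straight to the front edge of the sink, on the robot's side, against its stop), then push the spout round until its mouth is above the middle of the red pan, so that the drips land in it. Only push, squeeze and lift nothing, and leave the pan and all the other dishes where they stand.

Things in the scene. Friction and masses are not known exactly. Their poses are not given: they have to be found in the camera images.
- sink: steel sink unit let into the dark worktop, fixed, 470 (x) by 860 (y) mm; its origin lies on the vertical axis of the tap at worktop height (world z = 0). Its -x axis points to the sink's front edge on the robot's side, +y to its left, the ribbed draining board. The steel deck is 6 mm above the worktop. The bowl is an opening from x -300 to -80, y -250 to 170 mm in this frame, its floor 100 mm below the worktop.
- lever (a joint): angle of the tap's lever about a vertical axis: 0 = closed, against its stop, pointing along the sink's -x axis to the front edge; it grows counter-clockwise seen from above as it opens, to 1.5 where it points to the sink's right (-y). To close it its arm is pushed clockwise. It stays where it is left (light friction, about 0.12 N m). Pushed with more than 45 N the valve is damaged.
- lever_axis (a point): point on the lever's turning axis at mid-height of its arm, 55 mm above the worktop. The hub around it is a cylinder 44 mm across and 24 mm tall on a 48 mm wide pedestal.
- lever_tip (a point): outer end of the lever's arm, 120 mm from its axis. The arm is a level red bar 13 mm wide and 16 mm tall, at mid-height 55 mm above the worktop.
- spout (a joint): angle of the spout about the tap's vertical axis: 0 = pointing along the sink's -x axis, to the robot's side; positive = swung clockwise seen from above, to the sink's left (+y). Range -1.25 to 1.35. It stays where it is left (light friction, about 0.25 N m). It starts to the left, over the draining board. Pushed or squeezed with more than 30 N it is damaged.
- tap_axis (a point): point on the spout's turning axis at the height of the middle of the spout tube, 178 mm above the worktop. The spout is a level chrome tube, 22 mm across, from here outward for 220 mm, with a 25 mm wide nozzle turned down at its end; the hub, 42 mm across, ends 20 mm above the tube's middle, and the nozzle 40 mm below it.
- spout_mouth (a point): centre of the spout's mouth, the lower end of the nozzle, 220 mm out from the tap's axis, 138 mm above the worktop
- pan_rim (a point): centre of the mouth of the red pan, a loose round open pot 104 mm across and 75 mm tall with two small black lug handles, that stands on the floor of the sink bowl below the arc of the spout's mouth
- bowl: loose blue bowl, 104 mm across, 55 mm tall, on the floor of the sink bowl; origin at the centre of its underside; to be left alone
- beaker: loose yellow beaker, 76 mm across, 85 mm tall, on the floor of the sink bowl; origin at the centre of its underside; to be left alone
- soap: loose green soap bottle, 52 mm across, 120 mm tall, on the deck at the back, between tap and lever; origin at the centre of its underside; to be left alone
- mug: loose white mug, 76 mm across, 85 mm tall, on the draining board; origin at the centre of its underside; to be left alone
Things that resemble listed ones, but are neither listed nor needed, are in the scene too. Of the things that look like the part that bears pan_rim, the largest one is meant.

How it is judged:
On the way, in this order (a step that is already met when the one before it is completed fails the run):
1. the lever is closed (value of joint lever below 0.08 rad), for 0.2 s.
2. then the spout's mouth is over the middle of the red pan (horizontal distance between spout_mouth and pan_rim below 0.03 m), for 0.2 s.
At the end, for the whole second after the job is handed in: the lever is within 0.08 rad of its closed stop, and the spout is at rest with its mouth within 30 mm, seen from above, of the centre of the red pan, which stands upright (value of joint lever below 0.08 rad and horizontal distance between spout_mouth and pan_rim below 0.03 m and velocity of joint spout between -0.03 and 0.03 rad/s and angle between pan_rim's own z axis and vertical below 0.1 rad); the robot touches nothing.
It fails at once if a dish or the soap is moved or lifted by more than 20 mm (distance of any of pan_rim, bowl, beaker, soap, mug from where it was at the start of the episode above 0.02 m).
It fails at once if the spout is pushed or squeezed with more than 30 N (contact force between anything else and spout above 30 N).
It fails at once if the lever is pushed with more than 45 N (contact force between anything else and lever above 45 N).
It also fails if it takes over 58 s, if anything falls off the work surface, if the arm or the gripper's body presses on something with over 40 N, if the wrist force passes 120 N, or if a joint passes its speed limit or range.

## Working session

There is one attempt and no reset: what is moved stays moved. The work goes in short steps, Python scripts to look and compute and a tool call to move; the robot and the scene stay as the last step left them, time stands still between calls to the robot, and variables do not carry over. Pictures are saved under pics/ and viewed, at most 10 in all, crops included, and the job is handed in when it is done.

Besides the shell and the picture viewer there is one more tool, called after "Call:" as a command line: name --pt "numbers of a row" for each row, then --argument value for the rest. jog_arm: Moves the arm, as the interface text tells. Shifts and turns lie within -1 to 1; 1 stands for 0.5 m of shift or 30 degrees of turn. Its arguments: {"type":"object","properties":{"commands":{"type":"array","items":{"type":"array","items":{"type":"number","minimum":-1,"maximum":1}}},"grip_force":{"type":"number"}},"required":["commands"]}

```bash
mkdir -p pics; cat > h.py <<'E'
import numpy as np, cv2
from bench import ctrl
def snap(name,fn=None):
    d=ctrl.get_image(name)
    if fn: cv2.imwrite('pics/'+fn,d['frame'][:,:,::-1])
    return d
def ray(d,u,v):
    f=d['frame'].shape[0]/2/np.tan(np.radians(d['vfov'])/2)
    T=np.linalg.inv(d['camera_from_world'])
    r=T[:3,:3]@np.array([(u-d['cx'])/f,(v-d['cy'])/f,1]); return T[:3,3],r
def onz(d,u,v,z):
    o,r=ray(d,u,v); return o+r*(z-o[2])/r[2]
def proj(d,p):
    f=d['frame'].shape[0]/2/np.tan(np.radians(d['vfov'])/2)
    c=d['camera_from_world']@np.append(p,1); return d['cx']+f*c[0]/c[2],d['cy']+f*c[1]/c[2]
E
python3 - <<'E'
from h import *
import pickle
a=snap('top','top0.png');b=snap('scene','scene0.png')
pickle.dump((a,b),open('s0.pkl','wb'))
for d in(a,b): print(d['vfov'],d['cx'],d['cy'],np.linalg.inv(d['camera_from_world'])[:3].round(3).tolist())
s=ctrl.get_state();print(s['time'],s['position'],s['tool_rot'],s['grip_width'])
E
```

```text
44.681216876617825 318.12961767074734 191.09756115458137 [[-0.035, -0.975, 0.218, 0.249], [-0.999, 0.034, -0.008, 0.18], [0.0, -0.218, -0.976, 1.328]]
48.05821791699907 332.5076149243456 198.64942058168805 [[-0.297, 0.565, -0.77, 1.404], [0.955, 0.185, -0.233, 0.427], [0.011, -0.804, -0.595, 0.765]]
0.1 [0.16815386 0.62733889 0.22155688] [-4.10049354e-01 -3.11458255e+00  2.76099510e-03] 0.999481713053126
```

View pics/top0.png

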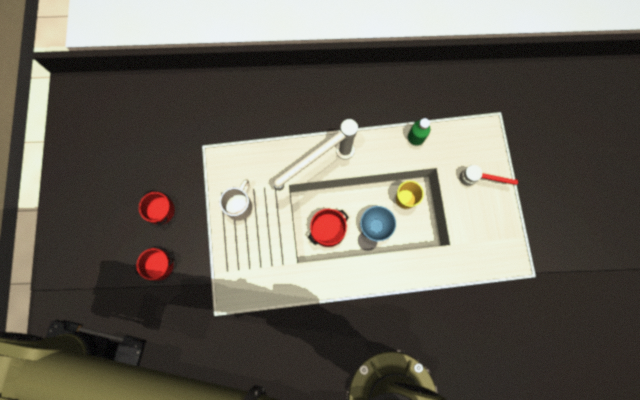

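View pics/scene0.png

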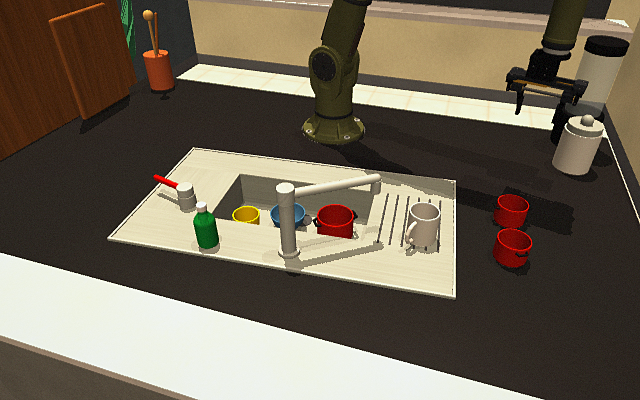

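Top view: the tap hub is at (349,127), the nozzle at (279,184), the lever hub at (472,174) and the lever tip at (517,182). Three red pots could be the pan: (155,207) and (154,264) stand on the worktop, and (328,227), the largest, has two lugs and stands in the sink bowl. The one at (328,227) fits. I'll confirm it in a crop while measuring.

```bash
cat > m.py <<'E'
from h import *
import pickle,sys
a,b=pickle.load(open('s0.pkl','rb'))
f=a['frame']; hsv=cv2.cvtColor(f,cv2.COLOR_RGB2HSV)
red=(((hsv[...,0]<8)|(hsv[...,0]>172))&(hsv[...,1]>150)&(hsv[...,2]>70)).astype('u1')
n,l,st,c=cv2.connectedComponentsWithStats(red)
for i in range(1,n):
    if st[i,4]>60:
        cn=cv2.findContours((l==i).astype('u1'),0,2)[0][0]
        print(st[i],c[i].round(1),cv2.minEnclosingCircle(cn),cv2.minAreaRect(cn))
hi=cv2.inRange(hsv,(0,0,110),(179,110,255)); hi[:95]=0
cn=max(cv2.findContours(cv2.morphologyEx(hi,cv2.MORPH_CLOSE,np.ones((5,5))),0,2)[0],key=cv2.contourArea)
hull=cv2.convexHull(cn); q=cv2.approxPolyDP(hull,12,True)[:,0]; print('sink',q.tolist())
for p in q: print(onz(a,*p,0.006).round(3))
P={'hub':(349,127,.198),'mouth/tubeend':(279,184,.178),'levhub':(472,174,.067),'levtip':(517.5,182.5,.058),'pan':(328,227,-.025),'bowl':(378,223,-.045),'beaker':(409,194,-.015),'soaptop':(424,123,.12),'mug':(236,202,.09)}
for k,v in P.items(): print(k,onz(a,*v).round(3))
crop=lambda x0,y0,w,h,s:cv2.resize(f[y0:y0+h,x0:x0+w],None,fx=s,fy=s,interpolation=cv2.INTER_CUBIC)
cv2.imwrite('pics/crop0.png',crop(125,105,400,185,2)[:,:,::-1])
E
python3 m.py
```

```text
[482 174  37  10 155] [499.8 178.8] ((500.0, 178.5), 18.172880172729492) ((499.9391784667969, 178.87728881835938), (36.33684158325195, 4.872512340545654), 9.162347793579102)
[138 191  36  33 853] [155.3 206.9] ((156.0, 208.0), 18.027854919433594) ((155.08291625976562, 206.5536651611328), (32.1277961730957, 34.4326171875), 77.90524291992188)
[ 311  209   35   37 1071] [327.9 226.9] ((327.79998779296875, 226.6714324951172), 19.262344360351562) ((328.0, 227.0), (36.0, 34.0), 90.0)
[136 248  37  32 850] [153.2 263.7] ((153.8333282470703, 265.5), 18.17365074157715) ((152.30572509765625, 264.06048583984375), (31.843666076660156, 33.67926788330078), 61.38954162597656)
sink [[501, 113], [534, 277], [214, 315], [203, 145]]
[ 0.757 -0.366  0.006]
[ 0.288 -0.4    0.006]
[0.219 0.455 0.006]
[0.689 0.492 0.006]
hub [0.659 0.09  0.198]
mouth/tubeend [0.526 0.265 0.178]
levhub [ 0.563 -0.243  0.067]
levtip [ 0.537 -0.366  0.058]
pan [ 0.447  0.145 -0.025]
bowl [ 0.456  0.002 -0.045]
beaker [ 0.531 -0.087 -0.015]
soaptop [ 0.692 -0.114  0.12 ]
mug [0.504 0.384 0.09 ]
```

View pics/crop0.png

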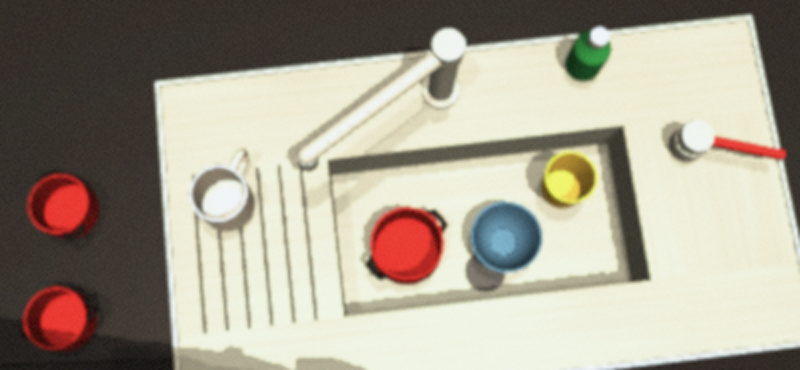

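The crop confirms it: the pan at crop (406,245), full image (328,227), is the largest, has two black lugs and lies under the spout's arc. Rim centre is about (0.447, 0.145) and the tap axis about (0.659, 0.090), so the target spout angle is about 0.33 rad. I'll move to the lever first, high and with the fingers shut.

Call:
jog_arm --pt "0 0 0 0.06 0 0 0" --pt "0 0.04 -0.05 0.12 0 0 0" --pt "0 0.1 -0.11 0.16 0 0 0" --pt "0 0.16 -0.17 0.18 0 0 0" --pt "0 0.22 -0.22 0.18 0 0 0" --grip_force 10

```text
time: 0.52
position: [0.2739, 0.5218, 0.315]
tool_rot: [0.406, 3.114, 0.006]
ft_force: [0.7, 0.5, -0.0]
grip_width: 0.707
grip_force: 0.0
```

Call:
jog_arm --pt "0 0.06 -0.05 0 0 0 0" --pt "0 0.11 -0.1 0 0 0 0" --pt "0 0.16 -0.16 0 0 0 0" --pt "0 0.2 -0.22 0 0 0 0" --pt "0 0.24 -0.28 0 0 0 0"

```text
time: 0.93
position: [0.3945, 0.38, 0.3118]
tool_rot: [-0.411, -3.114, 0.001]
ft_force: [-0.3, 0.9, -0.1]
grip_width: 0.323
grip_force: 0.0
```

Call:
jog_arm --pt "0 0.03 -0.07 0 0 0 0" --pt "0 0.06 -0.14 0 0 0 0" --pt "0 0.1 -0.21 0 0 0 0" --pt "0 0.13 -0.28 0 0 0 0" --pt "0 0.16 -0.35 0 0 0 0"

```text
time: 1.35
position: [0.4739, 0.2048, 0.3119]
tool_rot: [-0.41, -3.114, 0.0]
ft_force: [1.3, 0.3, -0.1]
grip_width: 0.02
grip_force: 0.0
```

Call:
jog_arm --pt "0 0.015 -0.07 0 0 0 0" --pt "0 0.03 -0.14 0 0 0 0" --pt "0 0.045 -0.21 0 0 0 0" --pt "0 0.06 -0.28 0 0 0 0" --pt "0 0.075 -0.36 0 0 0 0"

```text
time: 1.77
position: [0.5109, 0.0262, 0.3119]
tool_rot: [-0.407, -3.115, -0.001]
ft_force: [1.4, 0.0, 0.2]
grip_width: 0.005
grip_force: 0.0
```

Call:
jog_arm --pt "0 0.015 -0.07 0 0 0 0" --pt "0 0.03 -0.14 0 0 0 0" --pt "0 0.045 -0.21 0 0 0 0" --pt "0 0.06 -0.28 0 0 0 0" --pt "0 0.075 -0.36 0 0 0 0"

```text
time: 2.18
position: [0.5487, -0.1536, 0.3121]
tool_rot: [-0.407, -3.115, -0.002]
ft_force: [1.0, 0.1, -1.0]
grip_width: 0.002
grip_force: 0.0
```

Call:
jog_arm --pt "0 0.02 -0.07 0 0 0 0" --pt "0 0.04 -0.14 0 0 0 0" --pt "0 0.06 -0.21 0 0 0 0" --pt "0 0.08 -0.28 0 0 0 0" --pt "0 0.08 -0.35 0 0 0 0"

```text
time: 2.6
position: [0.5903, -0.3284, 0.3108]
tool_rot: [-0.406, -3.114, -0.001]
ft_force: [0.9, 0.4, -0.4]
grip_width: 0.01
grip_force: 0.0
```

Call:
jog_arm --pt "0 0 -0.02 -0.08 0 0 0" --pt "0 0 -0.02 -0.16 0 0 0" --pt "0 0 -0.02 -0.24 0 0 0" --pt "0 0 -0.02 -0.32 0 0 0" --pt "0 0 -0.02 -0.38 0 0 0"

```text
time: 3.02
position: [0.5869, -0.337, 0.118]
tool_rot: [-0.41, -3.111, -0.003]
ft_force: [0.2, -0.0, -0.2]
grip_width: 0.004
grip_force: 0.0
```

```bash
python3 - <<'E'
from h import *
a=snap('top');b=snap('scene')
s=ctrl.get_state();p=s['position'];print(p,proj(a,p),proj(b,p))
A=cv2.resize(a['frame'][95:285,400:600],None,fx=2,fy=2);B=cv2.resize(b['frame'][60:250,80:280],None,fx=2,fy=2)
cv2.imwrite('pics/l1.png',np.hstack([A,B])[:,:,::-1])
E
```

```text
[ 0.5849402  -0.33515936  0.11549811] (np.float64(512.3457992367397), np.float64(159.85493589649496)) (np.float64(147.92503700835826), np.float64(167.90266179703787))
```

View pics/l1.png

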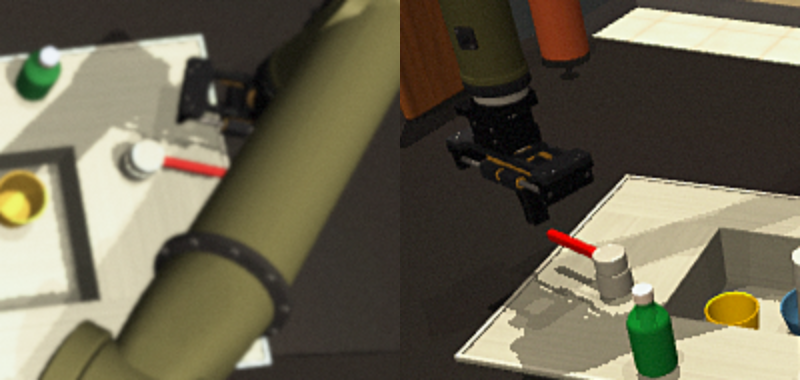

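The top view has the lever hub at crop (145,158) with the red arm to its right. In the scene view the fingertip, crop (535,215), hangs on the camera side (+x) of the lever arm. I'll descend there.

Call:
jog_arm --pt "0 0.02 0 -0.03 0 0 0" --pt "0 0.02 0 -0.06 0 0 0" --pt "0 0.02 0 -0.1 0 0 0" --pt "0 0.02 0 -0.14 0 0 0" --pt "0 0.02 0 -0.146 0 0 0"

```text
time: 3.53
position: [0.5972, -0.3369, 0.0468]
tool_rot: [-0.409, -3.111, -0.002]
ft_force: [-1.7, 0.7, -1.3]
grip_width: 0.005
grip_force: 0.0
```

Call:
jog_arm --pt "0 -0.01 0 0 0 0 0" --pt "0 -0.02 0 0 0 0 0" --pt "0 -0.03 0 0 0 0 0" --pt "0 -0.04 0 0 0 0 0" --pt "0 -0.05 0 0 0 0 0"

```text
time: 3.95
position: [0.5734, -0.3387, 0.0506]
tool_rot: [0.41, 3.113, -0.0]
ft_force: [-0.6, -0.3, -0.2]
grip_width: 0.001
grip_force: 0.0
```

Call:
jog_arm --pt "0 -0.012 0 -0.012 0 0 0" --pt "0 -0.025 0.002 -0.012 0 0 0" --pt "0 -0.04 0.004 -0.012 0 0 0" --pt "0 -0.055 0.008 -0.012 0 0 0" --pt "0 -0.068 0.014 -0.012 0 0 0"

```text
time: 4.37
position: [0.5392, -0.3309, 0.0434]
tool_rot: [0.41, 3.114, 0.0]
ft_force: [2.1, -0.2, -1.0]
grip_width: 0.008
grip_force: 1.0
```

Call:
jog_arm --pt "0 -0.009 0.003 0 0 0 0" --pt "0 -0.018 0.006 0 0 0 0" --pt "0 -0.027 0.01 0 0 0 0" --pt "0 -0.036 0.014 0 0 0 0" --pt "0 -0.044 0.018 0 0 0 0"

```text
time: 4.78
position: [0.5172, -0.3221, 0.0434]
tool_rot: [0.41, 3.114, -0.0]
ft_force: [1.9, -0.6, -0.0]
grip_width: 0.009
grip_force: 0.9
```

Contact at about 2 N, as expected. I'll continue along the arc.

Call:
jog_arm --pt "0 -0.008 0.005 0 0 0 0" --pt "0 -0.016 0.011 0 0 0 0" --pt "0 -0.024 0.017 0 0 0 0" --pt "0 -0.031 0.023 0 0 0 0" --pt "0 -0.038 0.03 0 0 0 0"

```text
time: 5.2
position: [0.4981, -0.307, 0.0433]
tool_rot: [0.41, 3.115, -0.0]
ft_force: [1.2, -0.7, -0.4]
grip_width: 0.009
grip_force: 0.8
```

Call:
jog_arm --pt "0 -0.007 0.006 0 0 0 0" --pt "0 -0.013 0.013 0 0 0 0" --pt "0 -0.019 0.02 0 0 0 0" --pt "0 -0.025 0.028 0 0 0 0" --pt "0 -0.03 0.036 0 0 0 0"

```text
time: 5.62
position: [0.4831, -0.2888, 0.0433]
tool_rot: [-0.41, -3.115, 0.0]
ft_force: [1.3, -1.5, 0.2]
grip_width: 0.002
grip_force: 0.7
```

```bash
cat > lev.py <<'E'
from h import *
b=snap('scene'); f=b['frame'];hsv=cv2.cvtColor(f,cv2.COLOR_RGB2HSV)
red=(((hsv[...,0]<8)|(hsv[...,0]>172))&(hsv[...,1]>150)&(hsv[...,2]>50)).astype('u1'); red[:,:100]=0;red[:,310:]=0; red[:130]=0
n,l,st,c=cv2.connectedComponentsWithStats(red)
i=1+np.argmax(st[1:,4]); v,u=np.nonzero(l==i); print(st[i])
P=np.array([onz(b,x,y,.058)[:2] for x,y in zip(u,v)]); m=P.mean(0)
ax=np.array([.563,-.243]); d=np.linalg.svd(P-m)[2][0]; d*=np.sign(d@(m-ax))
print('mean',m,'angle open by fit',np.arctan2(d[1],d[0])%6.283-np.pi-.077,'by axis-mean',np.arctan2(*(m-ax)[::-1])%6.283-np.pi-.077)
s=ctrl.get_state();print(s['position'],s['ft_force'])
E
python3 lev.py
```

```text
[187 168  13  16  95]
mean [ 0.50449159 -0.25955663] angle open by fit 0.18627903189072453 by axis-mean 0.1985833009856272
[ 0.48261267 -0.28784509  0.04307959] [-0.13545058 -0.57706922  1.04183001]
```

About 0.19 rad remains, roughly 17 mm of push. I'll take it slowly and watch the force.

Call:
jog_arm --pt "0 -0.003 0.005 0 0 0 0" --pt "0 -0.006 0.01 0 0 0 0" --pt "0 -0.008 0.016 0 0 0 0" --pt "0 -0.01 0.022 0 0 0 0" --pt "0 -0.012 0.027 0 0 0 0"

```text
time: 6.08
position: [0.4775, -0.2753, 0.0432]
tool_rot: [-0.41, -3.115, -0.0]
ft_force: [0.8, -1.6, 0.2]
grip_width: 0.006
grip_force: 0.7
```

Call:
jog_arm --pt "0 0 0.001 0 0 0 0" --pt "0 0 0.003 0 0 0 0" --pt "0 0 0.005 0 0 0 0" --pt "0 0 0.007 0 0 0 0" --pt "0 0 0.008 0 0 0 0"

```text
time: 6.5
position: [0.4774, -0.2745, 0.0435]
tool_rot: [0.412, 3.113, -0.007]
ft_force: [1.5, -8.2, -2.3]
grip_width: 0.004
grip_force: 4.1
```

```bash
python3 lev.py
```

```text
[188 168  18  17 116]
mean [ 0.50412458 -0.24845097] angle open by fit 0.02823461599963202 by axis-mean 0.015136396024271151
[ 0.47735238 -0.27449335  0.04349996] [-0.03089397 -6.72154183 -2.24089506]
```

The stop is reached: the force rose to about 8 N and the lever reads about 0.02 rad. I'll back off, lift and go over to the spout's left side.

Call:
jog_arm --pt "0 0 -0.02 0 0 0 0" --pt "0 0 -0.05 0 0 0 0" --pt "0 0 -0.05 0.07 0 0 0" --pt "0 0 -0.05 0.15 0 0 0" --pt "0 0 -0.05 0.23 0 0 0"

```text
time: 6.97
position: [0.476, -0.2961, 0.1584]
tool_rot: [-0.411, -3.11, -0.003]
ft_force: [1.5, -0.8, -0.0]
grip_width: 0.004
grip_force: 0.0
```

Call:
jog_arm --pt "0 0 0 0.08 0 0 0" --pt "0 0 0 0.16 0 0 0" --pt "0 0 0 0.24 0 0 0" --pt "0 0.01 0.04 0.3 0 0 0" --pt "0 0.02 0.1 0.3 0 0 0"

```text
time: 7.38
position: [0.4885, -0.2507, 0.3151]
tool_rot: [0.419, 3.104, -0.003]
ft_force: [1.1, -0.6, 0.4]
grip_width: 0.006
grip_force: 0.0
```

Call:
jog_arm --pt "0 0.02 0.08 0 0 0 0" --pt "0 0.04 0.16 0 0 0 0" --pt "0 0.06 0.24 0 0 0 0" --pt "0 0.08 0.32 0 0 0 0" --pt "0 0.08 0.4 0 0 0 0"

```text
time: 7.8
position: [0.5277, -0.0438, 0.3078]
tool_rot: [-0.408, -3.113, -0.001]
ft_force: [0.8, 0.8, -0.0]
grip_width: 0.006
grip_force: 0.0
```

```bash
python3 lev.py
```

```text
[188 165  18  20 128]
mean [ 0.49798461 -0.24972101] angle open by fit 0.04059267143042518 by axis-mean 0.025824472491862108
[ 0.52743511 -0.03306169  0.30735681] [ 1.04338185  6.75445053 -1.13564133]
```

Call:
jog_arm --pt "0 0.01 0.06 0 0 0 0" --pt "0 0.02 0.12 0 0 0 0" --pt "0 0.03 0.18 0 0 0 0" --pt "0 0.05 0.24 0 0 0 0" --pt "0 0.07 0.3 0 0 0 0"

```text
time: 8.27
position: [0.5619, 0.1048, 0.3081]
tool_rot: [-0.409, -3.113, -0.001]
ft_force: [-0.3, -0.6, 0.5]
grip_width: 0.006
grip_force: 0.0
```

Call:
jog_arm --pt "0 0.02 0.06 0 0 0 0" --pt "0 0.04 0.12 0 0 0 0" --pt "0 0.06 0.18 0 0 0 0" --pt "0 0.08 0.24 0 0 0 0" --pt "0 0.09 0.3 0 0 0 0"

```text
time: 8.68
position: [0.6077, 0.2544, 0.3073]
tool_rot: [-0.41, -3.112, 0.001]
ft_force: [0.6, 0.3, 0.2]
grip_width: 0.004
grip_force: 0.0
```

Call:
jog_arm --pt "0 0 0 -0.02 0 0 0" --pt "0 0 0 -0.05 0 0 0" --pt "0 0 0 -0.08 0 0 0" --pt "0 0 0 -0.11 0 0 0" --pt "0 0 0 -0.14 0 0 0"

```text
time: 9.1
position: [0.6068, 0.253, 0.2369]
tool_rot: [-0.409, -3.112, 0.001]
ft_force: [-0.8, 0.1, -0.2]
grip_width: 0.006
grip_force: 0.0
```

```bash
python3 - <<'E'
from h import *
a=snap('top');b=snap('scene')
p=ctrl.get_state()['position'];print(p,proj(a,p),proj(b,p))
A=cv2.resize(a['frame'][95:285,200:400],None,fx=2,fy=2);B=cv2.resize(b['frame'][100:290,260:460],None,fx=2,fy=2)
cv2.imwrite('pics/s1.png',np.hstack([A,B])[:,:,::-1])
E
```

```text
[0.60546625 0.25248435 0.23470763] (np.float64(282.0457807858583), np.float64(145.54954224395613)) (np.float64(362.61342448612777), np.float64(172.1586878533256))
```

View pics/s1.png

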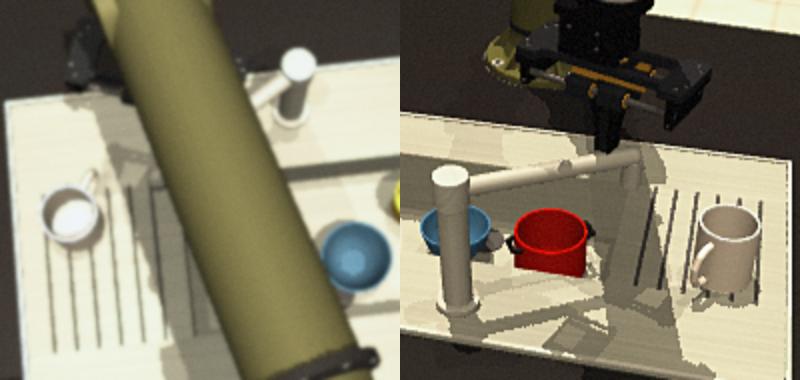

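The fingertip is at scene crop (605,148), image (362,174). The tube runs from crop (450,180) to (640,165), with the finger on its near side (+x, +y) and free of mug and tube, so I'll descend beside it.

Call:
jog_arm --pt "0 0.01 0.01 -0.03 0 0 0" --pt "0 0.01 0.01 -0.07 0 0 0" --pt "0 0.01 0.01 -0.11 0 0 0" --pt "0 0.01 0.01 -0.15 0 0 0" --pt "0 0.01 0.01 -0.17 0 0 0"

```text
time: 9.62
position: [0.6117, 0.2583, 0.1506]
tool_rot: [-0.409, -3.112, 0.002]
ft_force: [0.5, 0.3, -1.0]
grip_width: 0.007
grip_force: 0.0
```

Call:
jog_arm --pt "0 -0.008 -0.005 0 0 0 0" --pt "0 -0.016 -0.01 0 0 0 0" --pt "0 -0.024 -0.015 0 0 0 0" --pt "0 -0.031 -0.02 0 0 0 0" --pt "0 -0.038 -0.025 0 0 0 0"

```text
time: 10.03
position: [0.5939, 0.2458, 0.1548]
tool_rot: [0.41, 3.113, 0.003]
ft_force: [-0.8, -0.5, 0.1]
grip_width: 0.003
grip_force: 0.0
```

Call:
jog_arm --pt "0 -0.012 -0.005 0 0 0 0" --pt "0 -0.025 -0.011 0 0 0 0" --pt "0 -0.038 -0.018 0 0 0 0" --pt "0 -0.051 -0.026 0 0 0 0" --pt "0 -0.064 -0.034 0 0 0 0"

```text
time: 10.45
position: [0.5614, 0.2286, 0.1538]
tool_rot: [0.41, 3.113, 0.001]
ft_force: [2.0, 0.9, 0.7]
grip_width: 0.007
grip_force: 0.9
```

Call:
jog_arm --pt "0 -0.01 -0.007 0 0 0 0" --pt "0 -0.019 -0.014 0 0 0 0" --pt "0 -0.028 -0.022 0 0 0 0" --pt "0 -0.037 -0.03 0 0 0 0" --pt "0 -0.046 -0.038 0 0 0 0"

```text
time: 10.87
position: [0.5382, 0.2096, 0.1533]
tool_rot: [0.41, 3.115, 0.0]
ft_force: [2.5, 0.9, 0.8]
grip_width: 0.007
grip_force: 0.9
```

Call:
jog_arm --pt "0 -0.008 -0.008 0 0 0 0" --pt "0 -0.015 -0.016 0 0 0 0" --pt "0 -0.022 -0.024 0 0 0 0" --pt "0 -0.029 -0.032 0 0 0 0" --pt "0 -0.035 -0.04 0 0 0 0"

```text
time: 11.28
position: [0.5206, 0.1896, 0.1532]
tool_rot: [-0.41, -3.115, -0.0]
ft_force: [0.8, 0.7, -0.1]
grip_width: 0.002
grip_force: 0.8
```

```bash
python3 - <<'E'
from h import *
b=snap('scene');a=snap('top')
s=ctrl.get_state();print(s['position'],s['ft_force'])
B=cv2.resize(b['frame'][120:290,240:460],None,fx=3.5,fy=3.5)
for t in (14.5,24,30):
  t=np.radians(t); print(proj(b,[.659-.22*np.cos(t),.09+.22*np.sin(t),.138]))
cv2.imwrite('pics/s2.png',B[:,:,::-1])
E
```

```text
[0.52018914 0.18903988 0.15314018] [0.17089452 0.60249491 1.29423926]
(np.float64(335.8987109921807), np.float64(164.4704219027424))
(np.float64(347.2874481760529), np.float64(169.05667926279745))
(np.float64(353.9088795415617), np.float64(172.52682366391483))
```

View pics/s2.png

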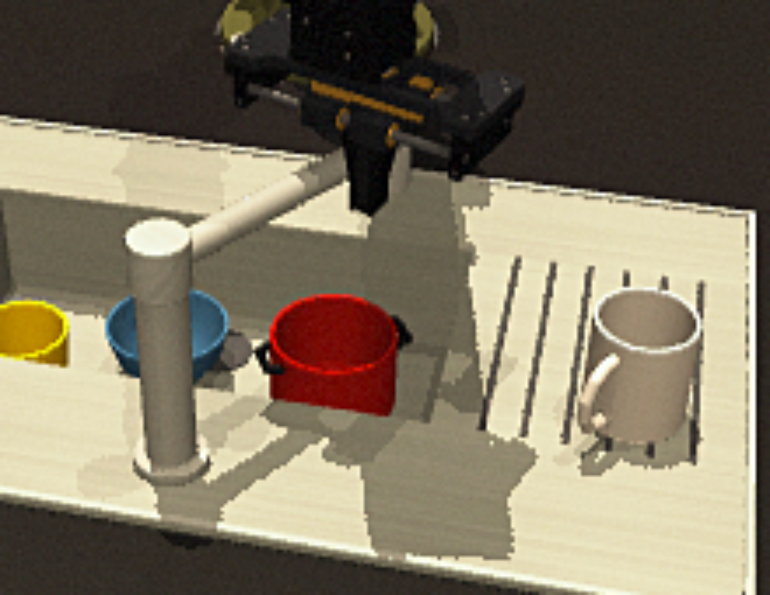

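The nozzle shows at crop (398,175), image (353.7,170), so the spout is about 29.5° off the -x world direction; the target is 14.5°. The finger leads by about 6°. I'll push about 13° more, then check.

Call:
jog_arm --pt "0 -0.005 -0.008 0 0 0 0" --pt "0 -0.01 -0.016 0 0 0 0" --pt "0 -0.015 -0.024 0 0 0 0" --pt "0 -0.019 -0.031 0 0 0 0" --pt "0 -0.023 -0.038 0 0 0 0"

```text
time: 11.8
position: [0.5094, 0.1705, 0.1533]
tool_rot: [0.41, 3.115, 0.0]
ft_force: [0.7, 0.6, -0.1]
grip_width: 0.005
grip_force: 0.8
```

Call:
jog_arm --pt "0 -0.003 -0.007 0 0 0 0" --pt "0 -0.006 -0.014 0 0 0 0" --pt "0 -0.009 -0.021 0 0 0 0" --pt "0 -0.011 -0.026 0 0 0 0" --pt "0 -0.013 -0.03 0 0 0 0"

```text
time: 12.22
position: [0.503, 0.1556, 0.1534]
tool_rot: [0.41, 3.114, 0.0]
ft_force: [1.9, 0.7, -0.3]
grip_width: 0.002
grip_force: 0.7
```

```bash
cat > sp.py <<'E'
from h import *
import sys
b=snap('scene')
s=ctrl.get_state();p=s['position'];print(p,s['ft_force'],'theta',np.degrees(np.arctan2(p[1]-.09,.659-p[0])))
for t in (10,14.5,18,22):
  t=np.radians(t); q=proj(b,[.659-.22*np.cos(t),.09+.22*np.sin(t),.138]); print((np.array(q)-[240,120])*3.5)
cv2.imwrite('pics/'+sys.argv[1],cv2.resize(b['frame'][120:290,240:460],None,fx=3.5,fy=3.5)[:,:,::-1])
E
python3 sp.py s3.png
```

```text
[0.5028171  0.15519198 0.15332348] [ 0.26293284 -0.00764901  0.40562751] theta 22.656044058404234
[315.61847803 149.42916393]
[335.64548847 155.64647666]
[350.74017175 161.10127372]
[367.41661674 167.9923711 ]
```

View pics/s3.png

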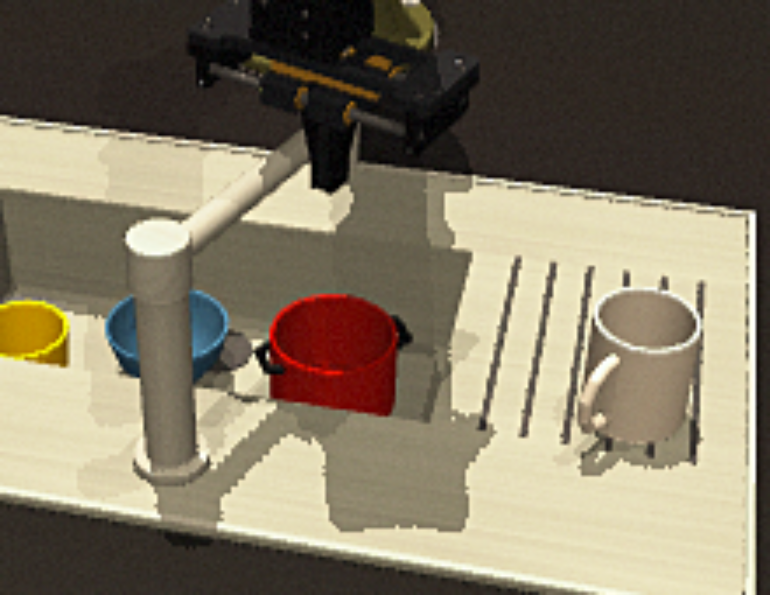

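The nozzle is partly hidden; its right edge at crop x≈358 puts its centre at ≈345, so about 16.5°. One more nudge of about 2°, then I'll back off and check.

Call:
jog_arm --pt "0 -0.001 -0.003 0 0 0 0" --pt "0 -0.002 -0.006 0 0 0 0" --pt "0 -0.003 -0.009 0 0 0 0" --pt "0 -0.004 -0.012 0 0 0 0" --pt "0 -0.004 -0.012 0 0 0 0"

```text
time: 12.68
position: [0.5009, 0.1496, 0.1533]
tool_rot: [-0.41, -3.114, 0.0]
ft_force: [1.3, 1.1, 0.3]
grip_width: 0.005
grip_force: 0.5
```

Call:
jog_arm --pt "0 0.01 0.03 0 0 0 0" --pt "0 0.02 0.07 0 0 0 0" --pt "0 0.03 0.1 0.03 0 0 0" --pt "0 0.03 0.12 0.1 0 0 0" --pt "0 0.03 0.14 0.17 0 0 0"

```text
time: 13.1
position: [0.5147, 0.2213, 0.2373]
tool_rot: [-0.408, -3.111, 0.005]
ft_force: [1.1, 0.4, -0.2]
grip_width: 0.005
grip_force: 0.0
```

Call:
jog_arm --pt "0 -0.03 0.07 0.02 0 0 0" --pt "0 -0.06 0.14 0.04 0 0 0" --pt "0 -0.1 0.21 0.06 0 0 0" --pt "0 -0.14 0.28 0.08 0 0 0" --pt "0 -0.18 0.34 0.1 0 0 0"

```text
time: 13.52
position: [0.4239, 0.3932, 0.2882]
tool_rot: [-0.407, -3.114, 0.0]
ft_force: [0.1, 0.1, -0.0]
grip_width: 0.004
grip_force: 0.0
```

Call:
jog_arm --pt "0 -0.04 0.07 0 0 0 0" --pt "0 -0.09 0.13 0 0 0 0" --pt "0 -0.14 0.19 0 0 0 0" --pt "0 -0.19 0.24 0 0 0 0" --pt "0 -0.24 0.28 0 0 0 0"

```text
time: 13.93
position: [0.3031, 0.5326, 0.2872]
tool_rot: [-0.406, -3.114, 0.002]
ft_force: [0.0, 0.0, 0.0]
grip_width: 0.006
grip_force: 0.0
```

```bash
python3 sp.py s4.png; python3 lev.py; python3 - <<'E'
from h import *
a=snap('top')
for t in (10,14.5,18):
  t=np.radians(t); q=proj(a,[.659-.22*np.cos(t),.09+.22*np.sin(t),.189]); print((np.array(q)-[200,95])*3)
cv2.imwrite('pics/top4.png',cv2.resize(a['frame'][95:285,200:460],None,fx=3,fy=3)[:,:,::-1])
E
```

```text
[0.29508478 0.53746812 0.28689068] [-5.26725418  2.94390066 -0.34819433] theta 50.87935926908953
[315.61847803 149.42916393]
[335.64548847 155.64647666]
[350.74017175 161.10127372]
[367.41661674 167.9923711 ]
[188 165  18  20 128]
mean [ 0.49798461 -0.24972101] angle open by fit 0.04059267143042518 by axis-mean 0.025824472491862108
[0.29765659 0.53538313 0.28687229] [-0.6434571  -0.422464    0.30488752]
[411.32240641 361.38208429]
[389.80180438 357.54135132]
[373.32740314 353.41540252]
```

View pics/top4.png

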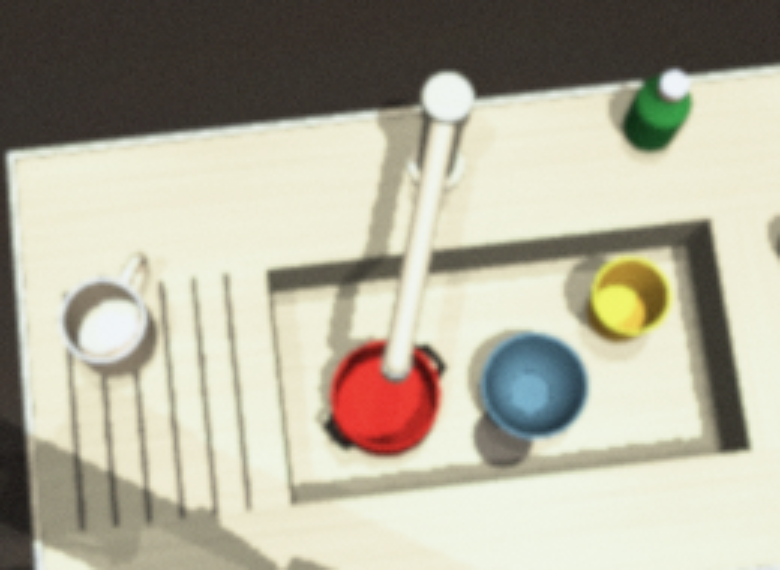

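View pics/s4.png

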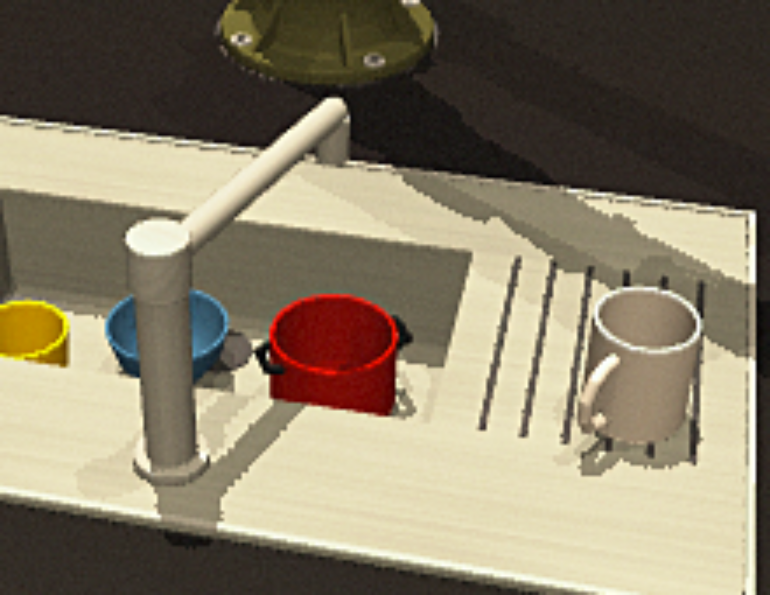

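The nozzle end is at top crop (396,365) over the pan, and the mouth at scene crop (334,158) against (335.6,155.6) predicted, so it is within a few mm. The lever is closed and the arm is clear. I'll cross-check the pan centre in the scene view, then hand in.

```bash
python3 - <<'E'
from h import *
b=snap('scene')
p=onz(b,240+335/3.5,120+334/3.5,-.025); m=onz(b,240+334/3.5,120+158/3.5,.138)
e=np.linalg.norm((p-m)[:2]);s=ctrl.get_state();print(p,m,e,np.abs(s['qd']).max())
if e<.018: print(ctrl.close_job())
E
```

```text
[ 0.45476306  0.14983242 -0.025     ] [0.4495463 0.1448761 0.138    ] 0.007195814676428957 0.04643163690613005
the job is handed in; nothing more can be done
None
```

The job is handed in: the lever is closed against its stop (read at about 0.03 rad), and the spout's mouth is about 7 mm from the centre of the red pan by the camera check. I moved no dishes, and wrist force stayed under about 10 N at every reading while pushing; the verdict itself was not shown.

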